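Register a plaster block in a length gauge

ROBOT

A 7-joint arm with a two-finger parallel gripper is mounted at the origin on a cart in front of the work surface, level with it; the furniture and walls round the work are solid. World frame = base frame: x ahead of the robot, y to its left, z up, the work surface at z = 0. Lengths are in m, angles in rad, forces in N, time in s.
With the tool pointing down it reaches from about 0.4 to 0.875 m from the base axis. Payload 19.3 kg.
Tool frame: the origin (TCP) lies at the very end of the fingers, on their centre line; the grasp point (between the pads) lies 19 mm behind it; z points along the fingers, y is the line along which they close (so a half turn about z gives the same grasp; the last joint's range is limited). The gripper opens to 85 mm and grips with 20 to 120 N. Pads are 22 mm wide; open, the fingers measure 114 mm over their backs; the gripper's body (76 mm by 85 mm) begins 54 mm behind the grasp point. The pads swing forward as they close: fully open they stand 13 mm farther back than shut.
Start: joints at [1.249, 0.521, -0.036, 1.599, 0.021, 1.021, -0.113], TCP at [0.156, -0.605, 0.203] pointing down, gripper open.
Joint ranges: [-2.91, 2.91], [-0.3, 2.13], [-1.5, 1.42], [0.17, 2.43], [-1.26, 4.41], [0.16, 1.93], [-2.52, 2.52]. Speed limits (rad/s): [1.89, 1.89, 2.39, 2.39, 3.01, 3.01, 3.01].

INTERFACE

Orientations are given as [roll, pitch, yaw] about the fixed x, y, z axes, in that order (R = Rz(yaw) Ry(pitch) Rx(roll)).
In Python, from workcell import bot gives the robot as it stands. The module is installed in compiled form; this text tells all that it offers.
- The arm moves only by the tool apply_moves, never from a script. Its arguments are lists of equal length, an entry for each row: "claw": the finger opening in m, from 0 to 0.0854; "xyz": the shift along the tool's x, y, z in m, a list of three; "twist": the turn, a rotation vector about the tool's x, y, z in rad, a list of three. A call has 1 to 20 rows; each row shifts and turns the commanded pose from where the row before left it, along the tool's axes as they then stand; what a row does not reach is not made up. A row lasts 1/10 s, in which the tool goes at most 50 mm and 8.59 degrees, less where a joint would pass 70% of its speed; a pose out of reach is approached as far as the arm can. A call with a gripper value outside its range is refused whole. The fingers move at their own pace and stop on an object; "force" is the grip in N (left out, the last holds). Time passes only in rows, so rows that do not move let the fingers close. It gives the time, the measured TCP pose, the force, the opening and the grip force at its end, in the units of the state.
- bot.observe(): the state, without advancing time (a new reading comes with each control period).
- bot.grab_frame(name): name is "scene" or "top"; returns a dict with "img" (384x512x3 uint8, red, green, blue), "vfov" (degrees; the focal length in pixels is half the picture's height over the tangent of half this angle, whatever the lens; pixels are square), "cx", "cy" (the principal point, pixels), "view" (4x4, takes a point from world to camera coordinates). Camera axes: x right, y up, looking along -z (the intrinsics and any distortion apply to the point x, -y, -z); pixel columns grow to the right and rows downward; lengths in m; the calibration is good to about 2 mm. A picture is of the moment at which its call begins. There is no depth.
- bot.job_done(): hands the job in; it is judged then, once.
Trained networks look in the newest picture that a camera, given by its name, has taken for a name from the list of things; names that differ only in an ending like _2 or _b are one class to them, and where a whole thing is asked for, a point or a joint stands for the part that bears it (a point fixed in the world has none). Each returns a list of dicts, best first, with "score" (0 to 1); they miss things now and then, are a little off and sometimes report something else, mostly with a low value. They report only what shows in the picture. A call takes as long as a camera call. They do not tell look-alikes from the thing itself.
- bot.find_in(camera, query): "position" ([x, y, z] in m, in world coordinates, good to about 4 mm: the middle of the surface that is visible of it).
The state is a dict: "clock": time; "qpos": joint angles; "qd": joint speeds; "joint_efforts": joint torques, N m; "position": TCP position; "tool_rot": TCP orientation; "force": force on the tool from outside, world axes, zero at the start; "moment": the same for the moment, N m; "grip_width": finger opening in m; "finger_force": force on a finger pad.
Only numpy, scipy, OpenCV 4.12 (cv2) and the standard library are available. Lean on these libraries where they do the work, as an engineer would, in place of code of your own. Each camera call takes 0.05 s, during which the arm holds its last target. There are 200 camera calls.

TASK

Lift the plaster block out of its wooden casting frame and stand it right way up in the length gauge, its length running from jaw to jaw. Push it back until its long side is flush against the gauge's back fence while the sliding jaw is still open, then slide the jaw (by its red thumb plate) until it presses the block firmly against the fixed anvil, and leave it shut on the block. Never tip the block over and leave the other things on the table where they are.

Things in the scene. Friction and masses are not known exactly. Their poses are not given: they have to be found in the camera images.
- block: Loose white plaster block, 0.12-0.22 kg: 66 mm long (x), 42 mm thick (y), 42 mm high (z); the 66x42 mm faces at +y and -y are its long sides. Origin: centre of its underside. In the frame only its ends are free to grip (66 mm). In the gauge there is no finger room at its ends, so it must be held there by the long sides (42 mm): stand it on the table in between and take it again.
- casting_frame: Fixed wooden frame, origin on the table under its centre. Base board 10 mm high, 62 (x) by 70 mm (y), the block stands on it. Two side boards along the block's long sides: 62 mm long, 12 mm thick, 46 mm apart (2 mm play each side), tops 55 mm above the table, 3 mm above the block; 78 mm wide over its cleats. Ends (+x, -x) and top open. Block x lies along frame x.
- gauge: Fixed length gauge, origin on the table under the middle of its mouth; x points to the back. Grey deck, top 12 mm above the table, x -60 to +50 mm, y -117 to +73 mm. Front (-x) and top open, fence at the back, anvil on the +y side, sliding jaw on the -y side. The registered block has its origin at x +19, y +12, z +12 mm here, its length along gauge y (either way round).
- fence (a point): Middle of the front face of the gauge's steel back fence, 34 mm above the table, at gauge x +40 mm; the face spans gauge y -67 to +61 mm and reaches 56 mm above the table. Push the block to it low down, near the deck: pushed near its top it leans and its foot stays back.
- anvil (a point): Middle of the inner face of the gauge's fixed steel anvil, 34 mm above the table, at gauge y +45 mm; the anvil is 16 mm thick, spans gauge x -46 to +46 mm and reaches 56 mm above the table.
- jaw (a joint): Sliding jaw, 0 to 0.060 m, growing towards the anvil (gauge +y). The inner face of its steel plate (12 mm thick, gauge x -40 to +36 mm, top 55 mm above the table) is at gauge y = -45 mm + this value; opening = 90 mm - this value. Starts at 0 to 0.008; 0.024 when shut on the block. About 2 N friction; stays where left.
- thumb (a point): Middle of the outer (gauge -y) face of the jaw's red thumb plate, 55 mm outside the jaw's inner face, 38 mm above the table. The plate is upright, 40 mm wide along gauge x, 10 mm thick, top 55 mm above the table. Push here towards gauge +y, or pinch it across its 10 mm (33 mm free between it and the steel plate, above a carriage 22 mm high).
- table_frog: Bystander: small white plaster frog; leave it. Origin under its centre.
- table_owl: Bystander: small white plaster owl; leave it. Origin under its centre.
- table_rabbit: Bystander: small white plaster rabbit; leave it. Origin under its centre.
- cast_heart_2: Bystander: flat white plaster heart, 69x66x15 mm; leave it. Origin under its centre.
- cast_star_1: Bystander: flat white plaster star, 52x50x13 mm; leave it. Origin under its centre.
- mixing_cup: Bystander: blue mixing cup, 89 mm wide, 62 mm high; leave it. Origin under its centre.
- stump_tall: Bystander: white plaster tree-stump planter, 93x86x90 mm; leave it. Origin under its centre.
Mind the look-alikes: they are no part of the job. Leave any black or pink look-alike of the block alone.

How it is judged:
By the outcome, as a careful person would: the job done as asked, in the order asked, and still so for the second after the job is handed in, with the robot touching nothing.
It also fails if it takes over 72 s, if anything falls off the work surface, if the arm or the gripper's body presses on something with over 40 N, if the wrist force passes 120 N, or if a joint passes its speed limit or range.

## Working session

There is one attempt and no reset: what is moved stays moved. The work goes in short steps, Python scripts to look and compute and a tool call to move; the robot and the scene stay as the last step left them, time stands still between calls to the robot, and variables do not carry over. Pictures are saved under pics/ and viewed, at most 10 in all, crops included, and the job is handed in when it is done.

Besides the shell and the picture viewer there is one more tool, called after "Request:" as name(argument=value, ...) on one line, values as JSON. apply_moves: Moves the arm, as the interface text tells. Its arguments: {"type":"object","properties":{"claw":{"type":"array"},"xyz":{"type":"array"},"twist":{"type":"array"},"force":{"type":"number"}},"required":["claw","xyz","twist"]}

```bash
mkdir -p pics; python3 - <<'E'
from workcell import bot
import cv2, numpy as np
s=bot.observe(); print(s['position'],s['tool_rot'],s['grip_width'],s['clock'])
for c in ("scene","top"):
    f=bot.grab_frame(c); cv2.imwrite(f"pics/{c}0.png",cv2.resize(f['img'][:,:,::-1],(800,600),interpolation=cv2.INTER_CUBIC))
    print(c,f['vfov'],f['cx'],f['cy'],np.round(f['view'],4).tolist(),[k for k in f])
    for q in ("block","casting_frame","gauge","thumb","jaw","fence","anvil"):
        print(q,[(np.round(d['position'],3).tolist(),round(d['score'],2)) for d in bot.find_in(c,q)[:4]])
E
```

```text
[ 0.15561723 -0.60493326  0.2024289 ] [-3.14046052e+00  2.50509283e-05  2.51755861e-01] 0.08540060806378744 0.0
scene 45.54995031714936 258.78897553749795 188.7995787814139 [[-0.6982, -0.7159, -0.0074, 0.3471], [0.5488, -0.5419, 0.6365, -0.4019], [-0.4597, 0.4403, 0.7713, -1.2143], [0.0, 0.0, 0.0, 1.0]] ['img', 'vfov', 'cx', 'cy', 'view']
block [([0.42, -0.095, 0.04], 0.92), ([0.584, -0.352, 0.041], 0.85), ([0.552, -0.229, 0.052], 0.84), ([0.71, 0.168, 0.043], 0.56)]
casting_frame [([0.529, -0.231, 0.043], 0.74), ([0.552, -0.23, 0.051], 0.57)]
gauge [([0.557, 0.051, 0.012], 0.68), ([0.685, -0.061, 0.057], 0.38)]
thumb [([0.552, 0.015, 0.037], 0.57)]
jaw [([0.554, 0.01, 0.038], 0.76)]
fence [([0.556, 0.046, 0.015], 0.85), ([0.665, 0.273, 0.023], 0.74)]
anvil [([0.554, 0.047, 0.013], 0.79)]
top 44.504735020021364 254.19772569360885 192.54044371423268 [[0.0012, -0.9999, -0.0124, -0.0708], [0.9803, -0.0013, 0.1973, -0.5761], [-0.1973, -0.0124, 0.9803, -1.4303], [0.0, 0.0, 0.0, 1.0]] ['img', 'vfov', 'cx', 'cy', 'view']
block [([0.585, -0.362, 0.04], 0.67), ([0.554, -0.24, 0.049], 0.53), ([0.424, -0.104, 0.042], 0.5)]
casting_frame [([0.534, -0.244, 0.056], 0.79)]
gauge [([0.558, 0.04, 0.01], 0.96)]
thumb [([0.56, -0.001, 0.025], 0.58)]
jaw [([0.555, -0.001, 0.021], 0.9), ([0.558, 0.036, 0.008], 0.19)]
fence [([0.558, 0.04, 0.012], 0.79)]
anvil [([0.558, 0.034, 0.011], 0.87), ([0.668, 0.265, 0.023], 0.49)]
```

View pics/scene0.png

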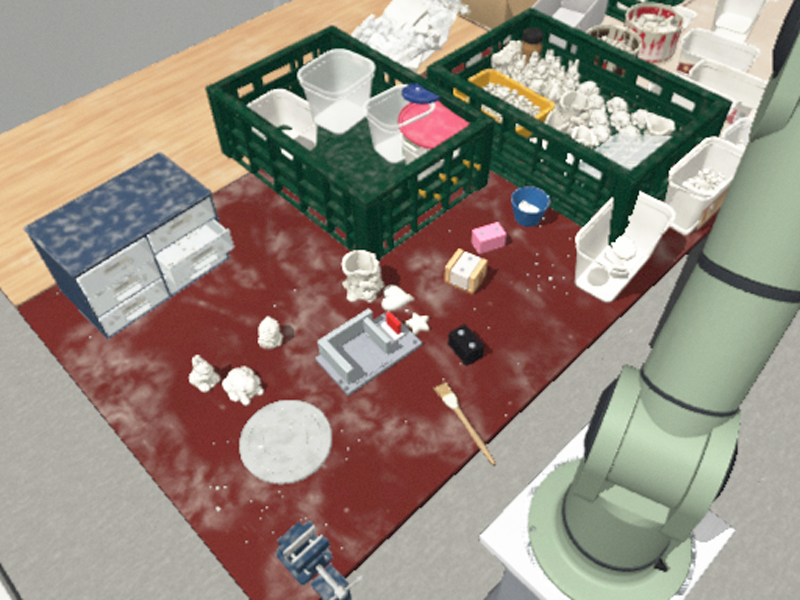

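View pics/top0.png

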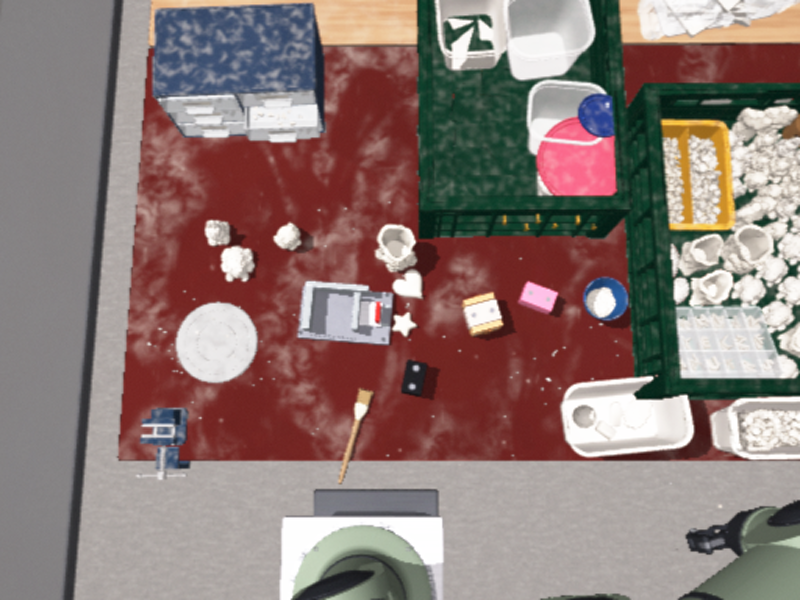

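The block sits in its frame at about (482,314) in the top view, with the gauge at (345,312), its fence on the far side and red thumb plate at (378,313). The black block at (413,378) and the pink one at (538,297) are look-alikes. Next I fit wireframes of the frame and gauge to the image edges in both cameras.

```bash
cat > lib.py <<'E'
import numpy as np, cv2
from scipy.optimize import minimize
from workcell import bot
def proj(f,P):
    V=f['view']; p=np.asarray(P,float)@V[:3,:3].T+V[:3,3]
    F=192/np.tan(np.radians(f['vfov']/2))
    return np.c_[f['cx']+F*p[:,0]/-p[:,2], f['cy']-F*p[:,1]/-p[:,2]]
def world(pose,P):
    x,y,t=pose; P=np.asarray(P,float); c,s=np.cos(t),np.sin(t)
    return np.c_[x+c*P[:,0]-s*P[:,1], y+s*P[:,0]+c*P[:,1], P[:,2]]
def rect(x0,x1,y0,y1,z):
    c=[(x0,y0,z),(x1,y0,z),(x1,y1,z),(x0,y1,z)]
    return [(c[i],c[(i+1)%4]) for i in range(4)]
FRAME=rect(-.031,.031,.023,.035,.055)+rect(-.031,.031,-.035,-.023,.055)+[((-.033,-.021,.052),(-.033,.021,.052)),((.033,-.021,.052),(.033,.021,.052))]
BLOCK=lambda z0=0:rect(-.033,.033,-.021,.021,z0+.042)
GAUGE=rect(-.06,.05,-.117,.073,.012)[:1]+[((-.06,-.117,.012),(-.06,.073,.012)),((-.06,.073,.012),(.05,.073,.012)),
 ((.04,-.067,.056),(.04,.061,.056)),((-.046,.045,.056),(.04,.045,.056)),((-.046,.061,.056),(.046,.061,.056)),((-.046,.045,.056),(-.046,.061,.056))]
def JAW(q): return [((-.04,-.045+q,.055),(.036,-.045+q,.055)),((-.04,-.057+q,.055),(.036,-.057+q,.055)),((-.02,-.1+q,.055),(.02,-.1+q,.055)),((-.02,-.09+q,.055),(.02,-.09+q,.055))]
def score(frames,grads,pose,E):
    tot=0
    for f,(gx,gy) in zip(frames,grads):
        for a,b in E:
            P=np.linspace(a,b,25); p=proj(f,world(pose,P)).astype(np.float32)
            d=p[-1]-p[0]; L=np.hypot(*d); n=np.array([-d[1],d[0]])/L
            v=cv2.remap(gx,p[:,:1],p[:,1:],1)*n[0]+cv2.remap(gy,p[:,:1],p[:,1:],1)*n[1]
            tot+=L*abs(v.mean())
    return tot
def grads(frames,s):
    o=[]
    for f in frames:
        g=cv2.GaussianBlur(cv2.cvtColor(f['img'],cv2.COLOR_RGB2GRAY).astype(np.float32),(0,0),s)
        o.append((cv2.Sobel(g,-1,1,0),cv2.Sobel(g,-1,0,1)))
    return o
def fit(frames,pose,E,sig=(1.5,.8),r=(.012,.012,.1)):
    pose=np.array(pose,float)
    for k,s in enumerate(sig):
        G=grads(frames,s); fn=lambda u:-score(frames,G,pose0+u*np.array(r),E); pose0=pose.copy()
        rng=np.random.default_rng(0)
        U=np.r_[np.zeros((1,3)),rng.uniform(-1,1,(300,3))/(3 if k else 1)]; u=min(U,key=fn)
        pose=pose0+minimize(fn,u,method='Nelder-Mead',options=dict(initial_simplex=u+np.r_[np.zeros((1,3)),np.eye(3)*.15])).x*np.array(r)
    return pose
def fitjaw(frames,pose):
    G=grads(frames,.8); q=np.linspace(0,.03,121); return q[np.argmax([score(frames,G,pose,JAW(v)) for v in q])]
def crop(f,c,E,k=6,w=66,h=50):
    """crop around world point, with overlay"""
    u=proj(f,[c])[0].astype(int); x0,y0=u[0]-w//2,u[1]-h//2
    im=cv2.resize(f['img'][y0:y0+h,x0:x0+w,::-1],None,fx=k,fy=k,interpolation=cv2.INTER_CUBIC)
    for pose,ee in E:
        for a,b in ee:
            p=((proj(f,world(pose,[a,b]))-[x0,y0]+.5)*k).astype(int); cv2.line(im,tuple(map(int,p[0])),tuple(map(int,p[1])),(0,255,0),1)
    return im
def sheet(name,rows):
    cv2.imwrite(name,np.vstack([np.hstack(r) for r in rows]))
E
python3 - <<'E'
from lib import *
fs=[bot.grab_frame(c) for c in("scene","top")]
for S in ([fs[0]],[fs[1]],fs):
    pf=fit(S,(.550,-.236,-1.4),FRAME); pg=fit(S,(.558,.045,-.078),GAUGE); print(np.round(pf,4),np.round(pg,4),fitjaw(S,pg))
q=fitjaw(fs,pg)
sheet("pics/fit.png",[[crop(f,(*pf[:2],.05),[(pf,FRAME)]) ,crop(f,(*pg[:2],.03),[(pg,GAUGE+JAW(q))])] for f in fs])
E
```

```text
[ 0.5565 -0.241  -1.3038] [ 0.5639  0.0478 -0.0812] 0.01975
[ 0.5527 -0.2431 -1.3011] [ 0.5636  0.0612 -0.0838] 0.00425
[ 0.5544 -0.2422 -1.3047] [ 0.5642  0.0622 -0.0828] 0.00475
```

View pics/fit.png

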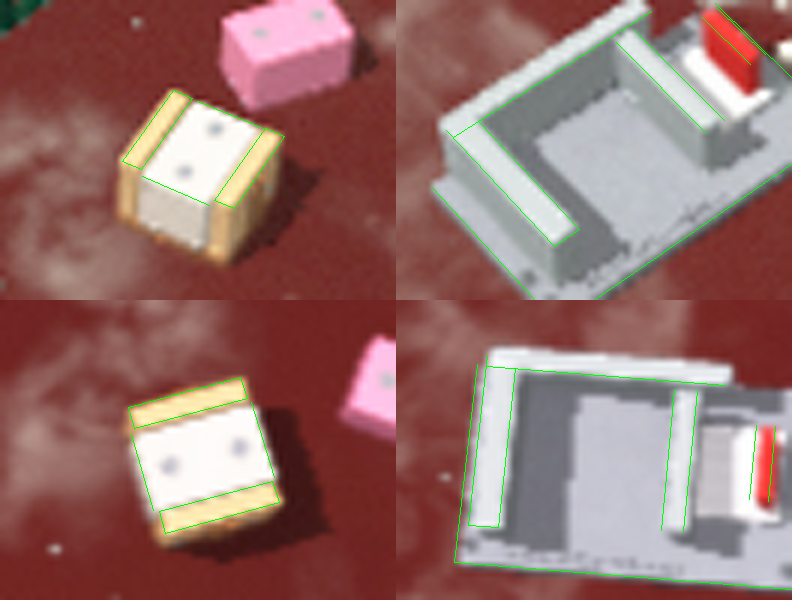

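The frame fit matches in both views: (0.554, -0.242), x-axis at -1.305 rad. The combined gauge fit, (0.564, 0.062) at -0.083 rad, also matches. Now I move above the frame.

Request:
apply_moves(claw=[0.0854,0.0854,0.0854,0.0854,0.0854,0.0854,0.0854,0.0854,0.0854,0.0854,0.0854,0.0854,0.0854,0.0854,0.0854,0.0854,0.0854], xyz=[[0,0,-0.045],[0,0,-0.045],[0,0,-0.045],[0.034,-0.018,0],[0.034,-0.018,0],[0.034,-0.018,0],[0.034,-0.018,0],[0.034,-0.018,0],[0.034,-0.018,0],[0.034,-0.018,0],[0.034,-0.018,0],[0.034,-0.018,0],[0.034,-0.018,0],[0.034,-0.018,0],[0.034,-0.018,0],[0.034,-0.018,0],[0.034,-0.018,0]], twist=[[0,0,0],[0,0,0],[0,0,0],[0,0,0],[0,0,0],[0,0,0],[0,0,0],[0,0,0],[0,0,0],[0,0,0],[0,0,0],[0,0,0],[0,0,0],[0,0,0],[0,0,0],[0,0,0],[0,0,-0.014]], force=40)

```text
clock: 2.6
position: [0.5549, -0.2415, 0.3381]
tool_rot: [3.141, -0.0, 0.266]
force: [0.1, -0.7, -0.0]
grip_width: 0.0853
finger_force: 0.0
```

Request:
apply_moves(claw=[0.0854,0.0854,0.0854,0.0854,0.0854,0.0854,0.0854,0.0854,0.0854,0.0854,0.0854,0.0854,0.0854], xyz=[[0,0,0.045],[0,0,0.045],[0,0,0.045],[0,0,0.045],[0,0,0.045],[0,0,0.02],[0,0,0.02],[0,0,0.015],[0,0,0.012],[0,0,0.012],[0,0,0.012],[0,0,0.01],[0,0,0]], twist=[[0,0,0],[0,0,0],[0,0,0],[0,0,0],[0,0,0],[0,0,0],[0,0,0],[0,0,0],[0,0,0],[0,0,0],[0,0,0],[0,0,0],[0,0,0]])

```text
clock: 3.9
position: [0.5533, -0.2424, 0.0107]
tool_rot: [-3.141, 0.001, 0.266]
force: [-1.6, 0.8, 0.1]
grip_width: 0.0853
finger_force: 0.0
```

Request:
apply_moves(claw=[0.06,0.06,0.06,0.06,0.06,0.06], xyz=[[0,0,0],[0,0,0],[0,0,0],[0,0,0],[0,0,0],[0,0,0]], twist=[[0,0,0],[0,0,0],[0,0,0],[0,0,0],[0,0,0],[0,0,0]], force=40)

```text
clock: 4.5
position: [0.5542, -0.2428, 0.0129]
tool_rot: [3.141, -0.001, 0.266]
force: [-1.2, 1.5, 6.7]
grip_width: 0.0642
finger_force: 43.7
```

Request:
apply_moves(claw=[0.06,0.06,0.06,0.06,0.06,0.06,0.06,0.06,0.06,0.06,0.06,0.06,0.06], xyz=[[0,0,-0.005],[0,0,-0.01],[0,0,-0.015],[0,0,-0.02],[0,0,-0.02],[0,0,-0.01],[-0.025,-0.005,0],[-0.025,-0.005,0],[-0.025,-0.005,0],[-0.025,-0.005,0.01],[0,0,0.025],[0,0,0.02],[0,0,0]], twist=[[0,0,0],[0,0,0],[0,0,0],[0,0,0],[0,0,0],[0,0,0],[0,0,0],[0,0,0],[0,0,0],[0,0,0],[0,0,0],[0,0,0],[0,0,0]])

```text
clock: 5.8
position: [0.451, -0.2491, 0.0356]
tool_rot: [-3.14, 0.002, 0.266]
force: [0.2, 0.2, -1.0]
grip_width: 0.0644
finger_force: 45.3
```

```bash
python3 - <<'E'
from lib import *
s=bot.observe(); print(np.round(s['qpos'],3),s['grip_width'],s['finger_force'],s['force'])
fs=[bot.grab_frame(c) for c in("scene","top")]
sheet("pics/held.png",[[crop(f,(.5,-.245,.05),[],k=6,w=66,h=90) for f in fs]])
E
```

```text
[ 0.541  0.61  -0.204  2.002  0.222  0.554 -1.121] 0.06442857189075851 45.266695618629456 [ 0.19436377  0.23915682 -0.96126622]
```

View pics/held.png

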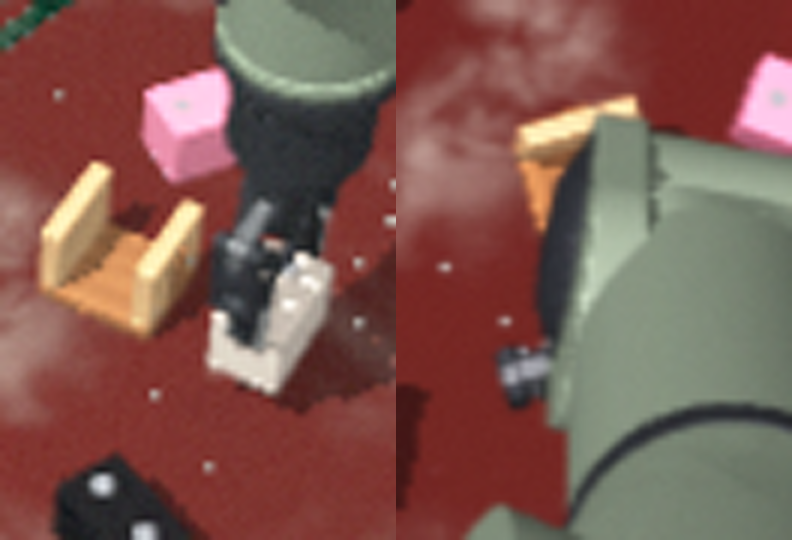

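The block is held level and the frame is empty (left panel, block at about (270,325)). I set it down, release, rise and turn 90°.

Request:
apply_moves(claw=[0.06,0.06,0.06,0.06,0.06,0.06], xyz=[[0,0,0.012],[0,0,0.01],[0,0,0.006],[0,0,0.003],[0,0,0.001],[0,0,0]], twist=[[0,0,0],[0,0,0],[0,0,0],[0,0,0],[0,0,0],[0,0,0]])

```text
clock: 6.5
position: [0.4522, -0.2496, 0.005]
tool_rot: [-3.142, 0.0, 0.266]
force: [0.1, -0.1, -1.1]
grip_width: 0.0642
finger_force: 45.3
```

Request:
apply_moves(claw=[0.06,0.06,0.06], xyz=[[0,0,0.001],[0,0,0.001],[0,0,0]], twist=[[0,0,0],[0,0,0],[0,0,0]])

```text
clock: 6.8
position: [0.4522, -0.2497, 0.003]
tool_rot: [3.142, -0.0, 0.266]
force: [-0.7, 0.3, -2.2]
grip_width: 0.0637
finger_force: 45.3
```

Request:
apply_moves(claw=[0.06,0.06,0.066,0.075,0.0854,0.0854,0.0854,0.0854,0.0854,0.0854,0.0854,0.0854], xyz=[[0,0,0.001],[0,0,0],[0,0,0],[0,0,0],[0,0,0],[0,0,0],[0,0,0],[0,0,-0.01],[0,0,-0.02],[0,0,-0.03],[0,0,-0.03],[0,0,0]], twist=[[0,0,0],[0,0,0],[0,0,0],[0,0,0],[0,0,0],[0,0,0],[0,0,0],[0,0,0],[0,0,0],[0,0,0],[0,0,0],[0,0,0]])

```text
clock: 8.0
position: [0.4539, -0.2505, 0.0959]
tool_rot: [3.138, -0.004, 0.265]
force: [0.2, 0.5, -1.2]
grip_width: 0.0855
finger_force: 0.0
```

Request:
apply_moves(claw=[0.075,0.07,0.07,0.07,0.07,0.07,0.07,0.07,0.07,0.07,0.07,0.07], xyz=[[0,0,0],[0,0,0],[0,0,0],[0,0,0],[0,0,0],[0,0,0],[0,0,0],[0,0,0],[0,0,0],[0,0,0],[0,0,0],[0,0,0]], twist=[[0,0,-0.143],[0,0,-0.143],[0,0,-0.143],[0,0,-0.143],[0,0,-0.143],[0,0,-0.143],[0,0,-0.143],[0,0,-0.143],[0,0,-0.143],[0,0,-0.143],[0,0,-0.141],[0,0,0]])

```text
clock: 9.2
position: [0.4519, -0.2497, 0.092]
tool_rot: [-3.142, -0.0, 1.839]
force: [-0.2, -0.3, -0.6]
grip_width: 0.0699
finger_force: 0.0
```

```bash
python3 - <<'E'
from lib import *
fs=[bot.grab_frame(c) for c in("scene","top")]
sheet("pics/stand.png",[[crop(f,(.46,-.245,.05),[((.452,-.2497,-1.305),BLOCK())] if f is fs[0] else [],k=6,w=66,h=90) for f in fs]])
E
```

```text
(no output)
```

View pics/stand.png

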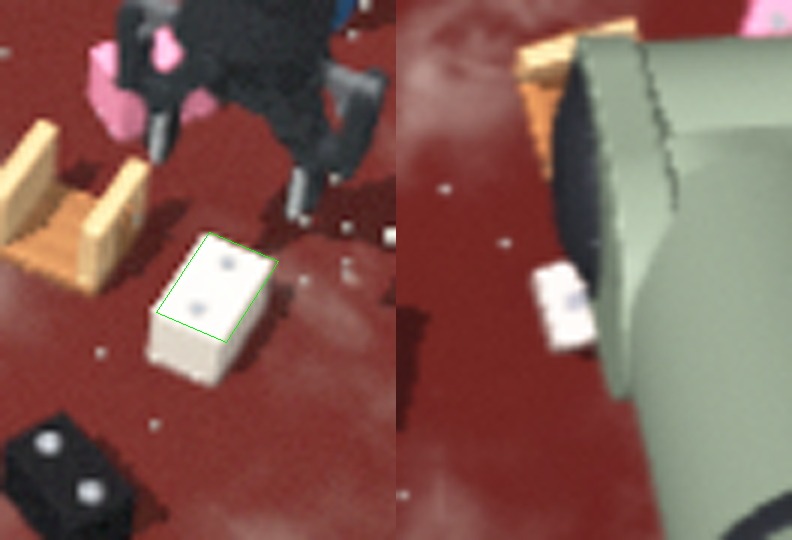

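The block stands upright at the expected place, (0.452, -0.250), within about 3 mm. I take it again by its long sides.

Request:
apply_moves(claw=[0.062,0.062,0.062,0.062,0.062,0.062,0.062,0.062], xyz=[[0,0,0],[0,0,0.02],[0,0,0.02],[0,0,0.015],[0,0,0.012],[0,0,0.01],[0,0,0.005],[0,0,0]], twist=[[0,0,0],[0,0,0],[0,0,0],[0,0,0],[0,0,0],[0,0,0],[0,0,0],[0,0,0]])

```text
clock: 10.1
position: [0.452, -0.2495, 0.0096]
tool_rot: [-3.141, -0.0, 1.837]
force: [-0.8, 0.1, 0.4]
grip_width: 0.0623
finger_force: 0.0
```

Request:
apply_moves(claw=[0.036,0.036,0.036,0.036,0.036,0.036], xyz=[[0,0,0],[0,0,0],[0,0,0],[0,0,0],[0,0,0],[0,0,0]], twist=[[0,0,0],[0,0,0],[0,0,0],[0,0,0],[0,0,0],[0,0,0]], force=40)

```text
clock: 10.7
position: [0.4526, -0.2498, 0.0108]
tool_rot: [3.141, 0.001, 1.837]
force: [-2.2, 1.8, 8.3]
grip_width: 0.0393
finger_force: 39.2
```

Request:
apply_moves(claw=[0.036,0.036,0.036,0.036,0.036,0.036,0.036,0.036,0.036,0.036,0.036,0.036,0.036,0.036,0.036,0.036,0.036,0.036], xyz=[[0,0,-0.005],[0,0,-0.02],[0,0,-0.03],[0,0,-0.03],[0,0,-0.03],[0.028,0.0184,0],[0.028,0.0184,0],[0.028,0.0184,0],[0.028,0.0184,0],[0.028,0.0184,0],[0.028,0.0184,0],[0.028,0.0184,0],[0.028,0.0184,0],[0.028,0.0184,0],[0.026,0.018,0],[0,0,0],[0,0,0],[0,0,0]], twist=[[0,0,0],[0,0,0],[0,0,0],[0,0,0],[0,0,0],[0,0,0],[0,0,0],[0,0,0],[0,0,0],[0,0,0],[0,0,0],[0,0,0],[0,0,0],[0,0,0.117],[0,0,0.116],[0,0,0.116],[0,0,0],[0,0,0]])

```text
clock: 12.5
position: [0.5595, 0.0649, 0.1253]
tool_rot: [3.142, 0.001, 1.491]
force: [-0.4, -1.2, -2.5]
grip_width: 0.0387
finger_force: 40.6
```

```bash
python3 - <<'E'
from lib import *
s=bot.observe(); print(np.round(s['qpos'],3),s['position'],s['tool_rot'])
f=bot.grab_frame("scene"); p=s['position']; z0=p[2]-.0108
b=fit([f],(p[0],p[1],s['tool_rot'][2]),[e for e in BLOCK(z0)]); print(b, b-np.r_[p[:2],s['tool_rot'][2]])
pg=(.5642,.0622,-.083)
sheet("pics/above.png",[[crop(f,(.556,.06,.07),[(pg,GAUGE),((p[0],p[1],s['tool_rot'][2]),BLOCK(z0))],k=6,w=90,h=90)]])
E
```

```text
[ 0.204  0.58  -0.598  1.816  0.415  0.874 -0.669] [0.55945175 0.06485301 0.12526092] [3.14155185e+00 5.28427455e-04 1.49090507e+00]
[0.55967107 0.07128283 1.40747062] [ 0.00021932  0.00642982 -0.08343446]
```

View pics/above.png

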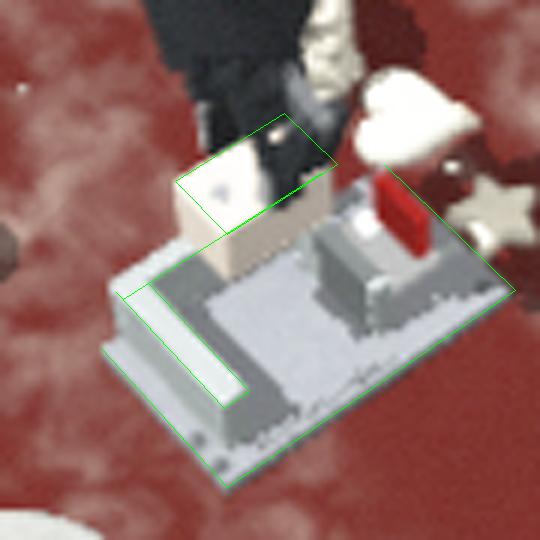

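The held block matches its prediction to about 1 px, with its corner at (176,184). The gauge overlay fits and the jaw is open. I lower the block in front of the fence.

Request:
apply_moves(claw=[0.036,0.036,0.036,0.036,0.036,0.036,0.036,0.036,0.036,0.036,0.036], xyz=[[0.002,-0.003,0],[0,0,0],[0,0,0.02],[0,0,0.02],[0,0,0.02],[0,0,0.015],[0,0,0.012],[0,0,0.008],[0,0,0.005],[0,0,0],[0,0,0]], twist=[[0,0,0.002],[0,0,0],[0,0,0],[0,0,0],[0,0,0],[0,0,0],[0,0,0],[0,0,0],[0,0,0],[0,0,0],[0,0,0]])

```text
clock: 13.65
position: [0.5571, 0.0677, 0.0254]
tool_rot: [3.141, -0.0, 1.486]
force: [0.5, -0.1, -2.1]
grip_width: 0.0393
finger_force: 40.6
```

Request:
apply_moves(claw=[0.036,0.036,0.036,0.036,0.036,0.036], xyz=[[0,0,0.001],[0,0,0.001],[0,0,0.001],[0,0,0.001],[0,0,0],[0,0,0]], twist=[[0,0,0],[0,0,0],[0,0,0],[0,0,0],[0,0,0],[0,0,0]])

```text
clock: 14.25
position: [0.5572, 0.0677, 0.0226]
tool_rot: [3.14, 0.001, 1.486]
force: [-10.4, -3.0, 31.1]
grip_width: 0.0389
finger_force: 48.7
```

Request:
apply_moves(claw=[0.036,0.036,0.045,0.052,0.054,0.054,0.054,0.054,0.054,0.054,0.054,0.054,0.054,0.054], xyz=[[0,0,-0.001],[0,0,0],[0,0,0],[0,0,0],[0,0,0],[0,0,0],[0,0,-0.005],[0,0,-0.01],[0,0,-0.02],[0,0,-0.02],[0,0,-0.02],[0,0,-0.02],[0,0,-0.02],[0,0,0]], twist=[[0,0,0],[0,0,0],[0,0,0],[0,0,0],[0,0,0],[0,0,0],[0,0,0],[0,0,0],[0,0,0],[0,0,0],[0,0,0],[0,0,0],[0,0,0],[0,0,0]])

```text
clock: 15.65
position: [0.5581, 0.068, 0.1401]
tool_rot: [3.138, -0.001, 1.486]
force: [0.1, -0.7, 0.0]
grip_width: 0.0539
finger_force: 0.0
```

Request:
apply_moves(claw=[0.03,0.03,0.03,0.03,0.03,0.03,0.03,0.03,0.03,0.03,0.03,0.03,0.03,0.03,0.03], xyz=[[0,0,0],[0,0,0],[0,0,0],[0,0,0],[0,0,0],[0,0,0],[0,0,0],[0,0,0],[0,0,0],[0,0,0],[0,0,0],[0.03,0,0],[0.026,0,0],[0,0,0],[0,0,0]], twist=[[0,0,-0.143],[0,0,-0.143],[0,0,-0.143],[0,0,-0.143],[0,0,-0.143],[0,0,-0.143],[0,0,-0.143],[0,0,-0.143],[0,0,-0.143],[0,0,-0.143],[0,0,-0.142],[0,0,0],[0,0,0],[0,0,0],[0,0,0]])

```text
clock: 17.15
position: [0.5011, 0.0721, 0.1373]
tool_rot: [-3.141, 0.001, 3.058]
force: [1.1, -0.6, 0.0]
grip_width: 0.0299
finger_force: 0.0
```

```bash
cat > look.py <<'E'
from lib import *
import sys
s=bot.observe(); p=s['position']; pg=np.array((.5642,.0622,-.083))
c,sn=np.cos(pg[2]),np.sin(pg[2]); d=np.array(p[:2])-pg[:2]
print("tcp gauge",np.round([c*d[0]+sn*d[1],-sn*d[0]+c*d[1],p[2]],4),s['tool_rot'],np.round(s['qpos'],2),s['clock'])
fs=[bot.grab_frame(k) for k in("scene","top")]
gx,gy=float(sys.argv[2]),float(sys.argv[3]); b0=world(pg,[(gx,gy,0)])[0]
b=fit(fs[:1],(b0[0],b0[1],pg[2]+np.pi/2),BLOCK(.012)); d=b[:2]-pg[:2]
print("scene fit block gauge",np.round([c*d[0]+sn*d[1],-sn*d[0]+c*d[1],b[2]-pg[2]-np.pi/2],4))
sheet(sys.argv[1],[[crop(f,(.556,.06,.05),[((b0[0],b0[1],pg[2]+np.pi/2),BLOCK(.012))],k=6,w=66,h=70) for f in fs]])
E
python3 look.py pics/ingauge.png -0.008 0.004
```

```text
tcp gauge [-0.0637  0.0046  0.1373] [-3.14114510e+00  5.68698285e-04  3.05778601e+00] [ 0.47  0.61 -1.02  1.94  0.64  0.96  0.63] 17.15
scene fit block gauge [-0.0073  0.0074 -0.0506]
```

View pics/ingauge.png

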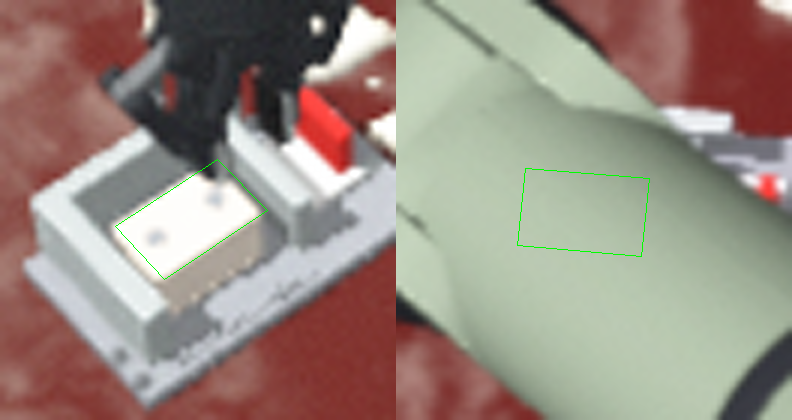

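The block stands upright in the gauge's mouth (left panel, top at about (190,220)), where I placed it. Now I lower the two fingertips in front of it and push low.

Request:
apply_moves(claw=[0.03,0.03,0.03,0.03,0.03,0.03,0.03,0.03,0.03,0.03,0.03,0.03], xyz=[[0,0,0.03],[0,0,0.03],[0,0,0.03],[0,0,0.016],[0,0,0.012],[0,0,0],[-0.006,0,0],[-0.006,0,0],[-0.006,0,0],[-0.004,0,0],[-0.004,0,0],[0,0,0]], twist=[[0,0,0],[0,0,0],[0,0,0],[0,0,0],[0,0,0],[0,0,0],[0,0,0],[0,0,0],[0,0,0],[0,0,0],[0,0,0],[0,0,0]])

```text
clock: 18.45
position: [0.5274, 0.0701, 0.0191]
tool_rot: [3.141, 0.0, 3.057]
force: [-0.0, 0.1, 0.3]
grip_width: 0.0299
finger_force: 0.0
```

Request:
apply_moves(claw=[0.03,0.03,0.03,0.03,0.03,0.03,0.03], xyz=[[-0.004,0,0],[-0.004,0,0],[-0.004,0,0],[-0.004,0,0],[-0.004,0,0],[0,0,0],[0,0,0]], twist=[[0,0,0],[0,0,0],[0,0,0],[0,0,0],[0,0,0],[0,0,0],[0,0,0]])

```text
clock: 19.15
position: [0.5469, 0.0685, 0.0189]
tool_rot: [3.141, 0.0, 3.058]
force: [-0.3, -0.3, -0.6]
grip_width: 0.0301
finger_force: 0.0
```

Request:
apply_moves(claw=[0.03,0.03,0.03,0.03], xyz=[[-0.0015,0,0],[-0.0015,0,0],[-0.001,0,0],[0,0,0]], twist=[[0,0,0],[0,0,0],[0,0,0],[0,0,0]])

```text
clock: 19.55
position: [0.551, 0.0682, 0.019]
tool_rot: [3.142, 0.0, 3.058]
force: [0.0, -0.2, 0.2]
grip_width: 0.0301
finger_force: 0.0
```

Request:
apply_moves(claw=[0.03,0.03,0.03], xyz=[[-0.001,0,0],[-0.001,0,0],[0,0,0]], twist=[[0,0,0],[0,0,0],[0,0,0]])

```text
clock: 19.85
position: [0.5522, 0.068, 0.0189]
tool_rot: [-3.141, -0.001, 3.058]
force: [-5.5, 0.7, 2.9]
grip_width: 0.0297
finger_force: 2.6
```

Request:
apply_moves(claw=[0.03,0.03,0.03], xyz=[[-0.001,0,0],[-0.001,0,0],[0,0,0]], twist=[[0,0,0],[0,0,0],[0,0,0]])

```text
clock: 20.15
position: [0.5523, 0.068, 0.0187]
tool_rot: [-3.14, -0.004, 3.058]
force: [-18.1, 0.4, 11.3]
grip_width: 0.0303
finger_force: 9.1
```

Pushing met the fence at TCP x = 0.552 and rose to 18 N without further travel, so the block is home. I back off, rise and look.

Request:
apply_moves(claw=[0.03,0.03,0.03,0.03,0.03,0.03,0.03,0.03,0.03], xyz=[[0.002,0,0],[0.004,0,0],[0.01,0,0],[0.01,0,0],[0,0,0],[0,0,-0.03],[0,0,-0.04],[0,0,-0.04],[0,0,-0.01]], twist=[[0,0,0],[0,0,0],[0,0,0],[0,0,0],[0,0,0],[0,0,0],[0,0,0],[0,0,0],[0,0,0]])

```text
clock: 21.05
position: [0.5304, 0.0706, 0.1427]
tool_rot: [3.141, 0.004, 3.058]
force: [-0.1, 0.6, -1.0]
grip_width: 0.0299
finger_force: 0.0
```

Request:
apply_moves(claw=[0,0,0,0,0,0,0,0,0,0,0,0,0,0,0,0,0], xyz=[[0,0,0],[0,0,0],[0,0,0],[0,0,0],[0,0,0],[0,0,0],[0,0,0],[0,0,0],[0,0,0],[0,0,0],[0,0,0],[-0.032,0.009,0],[-0.032,0.009,0],[-0.032,0.009,0],[-0.032,0.009,0],[0,0,0],[0,0,0]], twist=[[0,0,0.143],[0,0,0.143],[0,0,0.143],[0,0,0.143],[0,0,0.143],[0,0,0.143],[0,0,0.143],[0,0,0.143],[0,0,0.143],[0,0,0.143],[0,0,0.14],[0,0,0],[0,0,0],[0,0,0],[0,0,0],[0,0,0],[0,0,0]])

```text
clock: 22.75
position: [0.554, -0.061, 0.1387]
tool_rot: [-3.141, -0.0, 1.486]
force: [-0.4, 0.4, -0.1]
grip_width: -0.0
finger_force: 0.0
```

```bash
python3 look.py pics/flush.png 0.019 0.004
```

```text
tcp gauge [ 0.     -0.1236  0.1387] [-3.14121554e+00 -7.74662410e-05  1.48647531e+00] [ 0.43  0.55 -0.6   1.82  0.39  0.89 -0.43] 22.75
scene fit block gauge [ 0.019   0.0069 -0.0104]
```

View pics/flush.png

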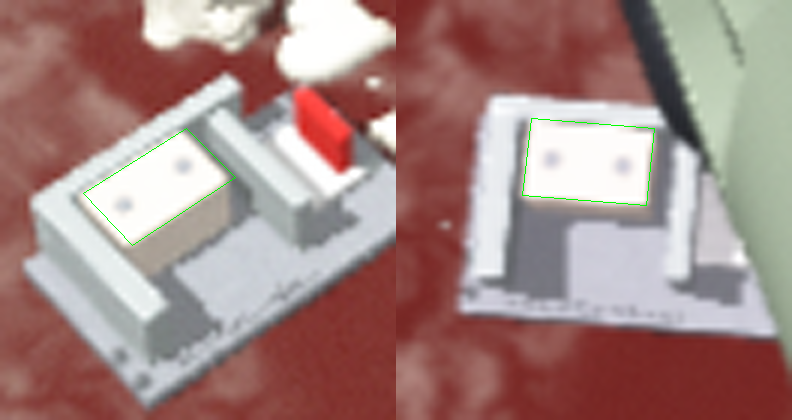

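The block is flush against the fence in both views: the fit gives gauge x = 0.019, skew -0.01 rad, and the jaw is still open. I lower outside the thumb plate and slide the jaw.

Request:
apply_moves(claw=[0,0,0,0,0,0,0,0,0,0,0,0], xyz=[[0,0,0.03],[0,0,0.03],[0,0,0.03],[0,0,0.014],[0,0,0.004],[0,0,0],[0.003,0,0],[0.003,0,0],[0.003,0,0],[0.003,0,0],[0.003,0,0],[0,0,0]], twist=[[0,0,0],[0,0,0],[0,0,0],[0,0,0],[0,0,0],[0,0,0],[0,0,0],[0,0,0],[0,0,0],[0,0,0],[0,0,0],[0,0,0]])

```text
clock: 24.05
position: [0.5555, -0.045, 0.0311]
tool_rot: [3.141, -0.0, 1.488]
force: [-0.7, -0.0, 0.2]
grip_width: 0.0001
finger_force: 0.0
```

Request:
apply_moves(claw=[0,0,0,0,0,0,0,0], xyz=[[0.002,0,0],[0.002,0,0],[0.002,0,0],[0.002,0,0],[0.002,0,0],[0.002,0,0],[0.002,0,0],[0,0,0]], twist=[[0,0,0],[0,0,0],[0,0,0],[0,0,0],[0,0,0],[0,0,0],[0,0,0],[0,0,0]])

```text
clock: 24.85
position: [0.5566, -0.0313, 0.031]
tool_rot: [3.142, -0.0, 1.488]
force: [-0.8, 0.4, 0.7]
grip_width: 0.0
finger_force: 0.0
```

Request:
apply_moves(claw=[0,0,0,0], xyz=[[0.0015,0,0],[0.0015,0,0],[0.001,0,0],[0.001,0,0]], twist=[[0,0,0],[0,0,0],[0,0,0],[0,0,0]])

```text
clock: 25.25
position: [0.557, -0.0266, 0.031]
tool_rot: [3.142, -0.0, 1.488]
force: [0.4, -0.4, 0.1]
grip_width: -0.0004
finger_force: 0.0
```

Request:
apply_moves(claw=[0,0,0], xyz=[[0.001,0,0],[0.001,0,0],[0,0,0]], twist=[[0,0,0],[0,0,0],[0,0,0]])

```text
clock: 25.55
position: [0.5571, -0.0245, 0.031]
tool_rot: [-3.142, -0.0, 1.488]
force: [0.6, -0.4, -0.5]
grip_width: 0.0002
finger_force: 0.0
```

Request:
apply_moves(claw=[0,0,0], xyz=[[0.001,0,0],[0.001,0,0],[0,0,0]], twist=[[0,0,0],[0,0,0],[0,0,0]])

```text
clock: 25.85
position: [0.5574, -0.0225, 0.031]
tool_rot: [3.142, -0.0, 1.488]
force: [0.5, -0.5, 0.2]
grip_width: 0.0003
finger_force: 0.0
```

```bash
python3 look.py pics/jaw.png 0.019 0.012
```

```text
tcp gauge [ 0.0002 -0.085   0.031 ] [ 3.14156819e+00 -1.13450120e-04  1.48788581e+00] [ 0.29  0.7  -0.51  1.88  0.52  0.69 -0.6 ] 25.85
scene fit block gauge [ 0.0189  0.007  -0.0113]
```

View pics/jaw.png

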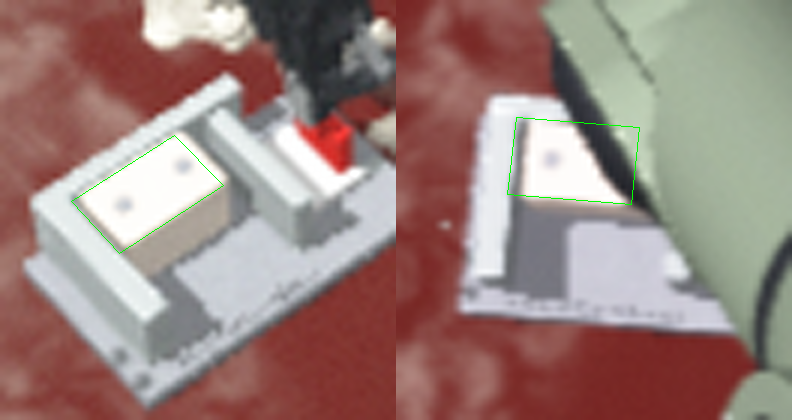

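The red plate (325,145) has not moved, although the fingertip is next to it. I check where the plate and the tip project.

```bash
python3 - <<'E'
from lib import *
f=bot.grab_frame("scene"); t=bot.grab_frame("top"); pg=np.array((.5642,.0622,-.083))
u=proj(f,[(.556,.06,.05)])[0].astype(int); x0,y0=u[0]-33,u[1]-35
def unproj(f,px,z):
    F=192/np.tan(np.radians(f['vfov']/2)); V=f['view']; R=V[:3,:3]; C=-R.T@V[:3,3]
    d=R.T@np.array([(px[0]-f['cx'])/F,-(px[1]-f['cy'])/F,-1]); p=C+d*(z-C[2])/d[2]
    c,s=np.cos(pg[2]),np.sin(pg[2]); e=p[:2]-pg[:2]; return np.round([c*e[0]+s*e[1],-s*e[0]+c*e[1]],4)
for q in [(297,88),(355,140),(208,112),(302,205)]:
    print(q,unproj(f,(q[0]/6+x0-.5,q[1]/6+y0-.5),.055))
s=bot.observe()
print("tcp px crop",(proj(f,[s['position']])-[x0,y0]+.5)*6)
f0=cv2.imread("pics/top0.png"); hsv=cv2.cvtColor(f0,cv2.COLOR_BGR2HSV)
m=cv2.inRange(hsv,(0,200,170),(8,255,255))|cv2.inRange(hsv,(172,200,170),(180,255,255)); m[:, :360]=0; m[:,395:]=0; m[:290]=0; m[340:]=0
r=cv2.minAreaRect(cv2.findNonZero(m)); print(r)
for p in cv2.boxPoints(r): print(p,unproj(t,p*.64-.18,.055))
cv2.imwrite("pics/now.png",crop(f,(.556,-.02,.04),[],k=12,w=44,h=44))
E
```

```text
(297, 88) [ 0.0231 -0.0896]
(355, 140) [-0.0232 -0.0913]
(208, 112) [ 0.0406 -0.0437]
(302, 205) [-0.038  -0.0441]
tcp px crop [[318.69920133 146.25377537]]
((377.5, 313.5), (13.0, 1.0), 90.0)
[377. 307.] [ 0.0078 -0.0912]
[378. 307.] [ 0.008  -0.0932]
[378. 320.] [-0.0187 -0.0956]
[377. 320.] [-0.0188 -0.0936]
```

View pics/now.png

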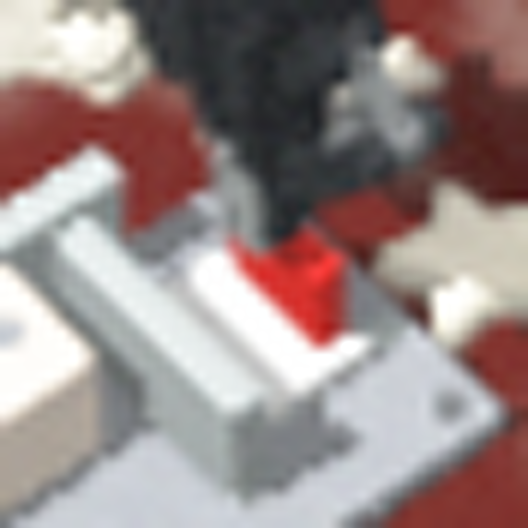

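```bash
python3 - <<'E'
from lib import *
a=cv2.imread("pics/flush.png")[:,:396]; b=cv2.imread("pics/jaw.png")[:,:396]
d=cv2.absdiff(a,b).max(2); print("diff jaw plate region",d[110:240,200:300].mean(), "block",d[130:270,80:230].mean())
def red(im): h=cv2.cvtColor(im,cv2.COLOR_BGR2HSV); m=cv2.inRange(h,(0,190,150),(8,255,255))|cv2.inRange(h,(172,190,150),(180,255,255)); return m
for im in(a,b):
    m=red(im); print(cv2.boundingRect(m), (m>0).sum())
s=np.hstack([a[40:220,180:396],b[40:220,180:396]]); cv2.imwrite("pics/cmp.png",cv2.resize(s,None,fx=1.8,fy=1.8))
E
```

```text
diff jaw plate region 3.2016153846153848 block 4.392
(301, 99, 47, 70) 1530
(304, 120, 43, 49) 1086
```

View pics/cmp.png

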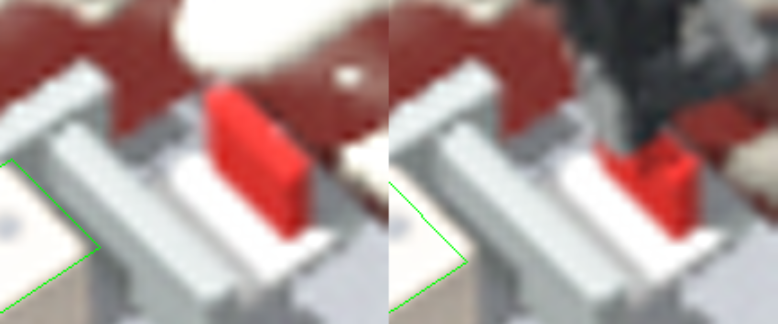

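```bash
python3 - <<'E'
from lib import *
f=bot.grab_frame("scene"); pg=np.array((.5642,.0622,-.083))
s=bot.observe(); p=s['position']; print(np.round(p,4),np.round(s['force'],1),np.round(s['joint_efforts'],1))
def P(l): return np.round(proj(f,world(pg,l)),1).tolist()
print("plate q=.001 inner top",P([(-.02,-.089,.055),(.02,-.089,.055)]),"outer top",P([(-.02,-.099,.055),(.02,-.099,.055)]),"inner bottom",P([(-.02,-.089,.022),(.02,-.089,.022)]))
for y in(-.096,-.074): print("finger y",y,P([(x,y,z) for x in(-.0145,.0145) for z in(.031,.06,.09)]))
im=f['img'].astype(int); h=cv2.cvtColor(f['img'],cv2.COLOR_RGB2HSV)
for r in range(185,236):
    l=''
    for c in range(235,285):
        H,S,V=h[r,c]; l+='R' if (S>190 and V>150) else 'm' if S>110 and V>40 else 'K' if V<75 else 'g' if V<170 else 'W'
    print(r,l)
E
```

```text
[ 0.5574 -0.0227  0.031 ] [-0.7  0.4 -0.5] [ -0.  -93.1  -9.9 -23.9   0.    0.   -0. ]
plate q=.001 inner top [[255.5, 207.6], [247.5, 199.9]] outer top [[257.9, 206.0], [249.9, 198.3]] inner bottom [[255.6, 213.9], [247.7, 206.2]]
finger y -0.096 [[256.2, 210.0], [256.1, 204.4], [255.9, 198.5], [250.4, 204.4], [250.2, 198.8], [250.0, 192.8]]
finger y -0.074 [[250.8, 213.5], [250.6, 208.0], [250.4, 202.1], [245.1, 207.9], [244.8, 202.3], [244.5, 196.4]]
185 ggggKKKKKKKKKKKKKKKKKKKKgmmmmmmmgggggggggggggggggg
186 WWWWgKKKKKKKKKKKKKKKKKKKKmmmmmmmgggggggggggggggggg
187 WWWWgKKKKKKKKKKKKKKKKKgKKmmmmmmmgggggggggggggggggg
188 WWWWgKKKKKKKKKKKKKKKKKggKgWWmmmmggggggWWWWgggggggg
189 WWWWWgKKKKKKKKKKKKKKKKgggWWWgmmmgggggWWWWWWWgggggg
190 WWWWWgKKKKKKKKKKKKKKKKgggWWWWgmmmgggggWWWWgggggggg
191 WWWWgggKKKKKKKKKKKKKKKgggWWWWggmmmmggggggggggggggg
192 WWWggggggKKKKKKKKKKKggggggggggmmmmmggggggggggggggg
193 gWggmmmgggKKKKKKKKKKggggggggggmmmmmmmmgggggggggggg
194 mmmmmmmmmgKKKKKKKKKKgggggggggggmmmmmmmmggggggggggm
195 mmmmmmmmmgKKKKKKKKKKgggggggggKKmmmmmmmmmggggggggmm
196 mmmmmmmmmgggKKKKKKKKgggggggggKKmm
[... 1462 characters left out ...]
WWggggggggWWWWWWWWWgggmmmmmmmggggggmmmmm
224 WWWWWWWWWWWWggggggWWWWWWWWWggggmmmmmmmmgggggggmmmm
225 WWWWWWWWWWWWgggggWWWWWWWWWgggmmmmmmmmmmmggggggggmm
226 WWWWWWWWWWWWWgWWWWWWWWWWWgggmmmmmmmmmmmmmggggggggg
227 WWWWWWWWWWWWWWWWWWWWWWWgggmmmmmmmmmmmmmmmggggggggg
228 WWWWWWWWWWWWWWWWWWWWWWgggmmmmmmmmmmmmmmmmmmmgggggg
229 WWWWWWWWWWWWWWWWWWWWggggmmmmmmmmmmmmmmmmmmmmmggggg
230 WWWWWWWWWWWWWWWWWWWgggmmmmmmmmmmmmmmmmmmmmmmmggggg
231 WWWWWWWWWWWWWWWWWggggmmmmmmmmmmmmmmmmmmmmmmmmggggg
232 WWWWWWWWWWWWgWWWgggmmmmmmmmmmmmmmmmmmmmmmmmmmmmggg
233 WWWWWWWWWWWgWWggggmmmmmmmmmmmmmmmmmmmmmmmmmmmmmggg
234 WWWWWWWWWggWWgggmmmmmmmmmmmmmmmmmmmmmmmmmmmmmmmmmm
235 WWWWWWWWWWWggggmmmmmmmmmmmmmmmmmmmmmmmmmmmmmmmmmmm
```

The picture indicates the fingertips end higher than I assumed: the tip passed over the plate's top with no force. The fence push may therefore also have been high. I go back and push the block again lower down while the jaw is still open, checking the tip height by feel.

Request:
apply_moves(claw=[0,0,0,0.03,0.03,0.03,0.03,0.03,0.03,0.03,0.03,0.03,0.03,0.03,0.03,0.03,0.03], xyz=[[0,0,-0.04],[0,0,-0.04],[0,0,-0.03],[0.031,-0.022,0],[0.031,-0.022,0],[0.031,-0.02,0],[0,0,0],[0,0,0],[0,0,0],[0,0,0],[0,0,0],[0,0,0],[0,0,0],[0,0,0],[0,0,0],[0,0,0],[0,0,0]], twist=[[0,0,0],[0,0,0],[0,0,0],[0,0,0],[0,0,0],[0,0,0],[0,0,-0.143],[0,0,-0.143],[0,0,-0.143],[0,0,-0.143],[0,0,-0.143],[0,0,-0.143],[0,0,-0.143],[0,0,-0.143],[0,0,-0.143],[0,0,-0.143],[0,0,-0.14]])

```text
clock: 27.8
position: [0.5013, 0.0752, 0.1411]
tool_rot: [-3.141, 0.0, 3.063]
force: [-0.3, 0.3, 0.3]
grip_width: 0.0301
finger_force: 0.0
```

Request:
apply_moves(claw=[0.03,0.03,0.03,0.03,0.03,0.03], xyz=[[0,0,0],[0,0,0.04],[0,0,0.04],[0,0,0.03],[0,0,0.01],[0,0,0]], twist=[[0,0,0],[0,0,0],[0,0,0],[0,0,0],[0,0,0],[0,0,0]])

```text
clock: 28.4
position: [0.5008, 0.0755, 0.0205]
tool_rot: [-3.141, -0.002, 3.056]
force: [0.3, -0.2, 0.2]
grip_width: 0.03
finger_force: 0.0
```

Request:
apply_moves(claw=[0.03,0.03,0.03,0.03,0.03], xyz=[[-0.008,0,0],[-0.008,0,0],[0,0,0.002],[0,0,0.002],[0,0,0]], twist=[[0,0,0],[0,0,0],[0,0,0],[0,0,0],[0,0,0]])

```text
clock: 28.9
position: [0.517, 0.0738, 0.017]
tool_rot: [-3.141, -0.0, 3.058]
force: [-0.3, 0.0, -0.0]
grip_width: 0.03
finger_force: 0.0
```

Request:
apply_moves(claw=[0.03,0.03,0.03], xyz=[[0,0,0.002],[0,0,0.002],[0,0,0]], twist=[[0,0,0],[0,0,0],[0,0,0]])

```text
clock: 29.2
position: [0.517, 0.074, 0.0127]
tool_rot: [-3.141, -0.0, 3.058]
force: [0.4, 0.1, -0.3]
grip_width: 0.03
finger_force: 0.0
```

Request:
apply_moves(claw=[0.03,0.03,0.03,0.03], xyz=[[0,0,0.002],[0,0,0.002],[0,0,0.001],[0,0,0]], twist=[[0,0,0],[0,0,0],[0,0,0],[0,0,0]])

```text
clock: 29.6
position: [0.5171, 0.074, 0.0078]
tool_rot: [-3.142, -0.0, 3.058]
force: [-0.8, -0.2, -0.3]
grip_width: 0.0301
finger_force: 0.0
```

Request:
apply_moves(claw=[0.03,0.03,0.03,0.03], xyz=[[0,0,0.002],[0,0,0.002],[0,0,0.001],[0,0,0]], twist=[[0,0,0],[0,0,0],[0,0,0],[0,0,0]])

```text
clock: 30.0
position: [0.5171, 0.0739, 0.0028]
tool_rot: [-3.142, -0.0, 3.058]
force: [0.5, -0.8, -1.1]
grip_width: 0.0299
finger_force: 0.0
```

Request:
apply_moves(claw=[0.03,0.03,0.03,0.03], xyz=[[0,0,0.0015],[0,0,0.0015],[0,0,0.001],[0,0,0]], twist=[[0,0,0],[0,0,0],[0,0,0],[0,0,0]])

```text
clock: 30.4
position: [0.5171, 0.074, -0.0011]
tool_rot: [3.142, -0.0, 3.058]
force: [0.5, 0.4, 0.2]
grip_width: 0.03
finger_force: 0.0
```

Request:
apply_moves(claw=[0.03,0.03,0.03,0.03], xyz=[[0,0,0.0015],[0,0,0.0015],[0,0,0.001],[0,0,0]], twist=[[0,0,0],[0,0,0],[0,0,0],[0,0,0]])

```text
clock: 30.8
position: [0.5171, 0.074, -0.0051]
tool_rot: [-3.142, -0.0, 3.058]
force: [-0.0, -0.6, -0.0]
grip_width: 0.0297
finger_force: 0.0
```

```bash
python3 - <<'E'
from lib import *
s=bot.observe(); p=np.array(s['position']); print(p, s['force'],s['grip_width'])
f=bot.grab_frame("scene"); h=cv2.cvtColor(f['img'],cv2.COLOR_RGB2HSV)
u=proj(f,[p,p+[0,0,.02],p+[0,0,.04]]); print(np.round(u,1))
c0,r0=u[0].astype(int)
print("cols from",c0-22)
for r in range(r0-32,r0+14):
    print(r,''.join('R' if S>190 and V>150 else 'm' if S>110 and V>40 else 'K' if V<75 else 'g' if V<170 else 'W' for H,S,V in h[r,c0-22:c0+22]))
E
```

```text
[ 0.51713007  0.07397408 -0.00513846] [-0.01306652 -0.61694452 -0.02102933] 0.029697895990155796
[[237.3 240.6]
 [237.  237.1]
 [236.7 233.4]]
cols from 215
208 gggWWWgKKKKgggggggggggKKKKKKKKKKKggKKKKKmmgg
209 gWWWWWgKKKKKKKKKKKKKKKKKKKKKKKKKKKgKKKKKmmgg
210 WWWWWWgKKgKKKKKKKKKKKKKKKKKKKKKKKKKKKKKmmmgg
211 WWWWWWWgKKKKKKKKKKKKKKKKKKKKKKKKKKgKKKKmRmgg
212 WWWWWWWgKKKKKKKKKKKKKKKKKKKKKKKKKKKgKKKRRmgg
213 WWWWWWWgKKKKKKKKKKKKKKKKKKKKKKKKKKKKKKgmWWWg
214 WWWWWWWWKKKKKKKKKKKKKKKKKKKKKKKKKKKKKgWWWWWg
215 WWWWWWWWgKKKKKKKKKKKKKKKKKKKKKKKgKKKKWWWWWgg
216 WWWWWWWWgKKKKKKKKKKKKKKKKKKKKKKgggKKKWWWgggg
217 WWWWWWWWgKKKKKKKKKKKKKKKKKKKKKKKgKKKKgWggggg
218 WWWWWWWWKKKKKKKKKKKKKKKKKKKKKKKKKKKKgggggggg
219 WWWWWWWgKKKKKKKKKKKKKKKKKKKKKKKKKKKKgggggggg
220 WWWWWWWgggKKKKKKKKKKKKKKKKKKKKKKKKKKgggggggg
221 WWWWWWWggggKKKKKKKKKKKKKKKKKKKKKKKKggggggggg
222 WWWWWWWggggKKKKKKKKKKKKKKKKKKKKKKKgggggggggg
223 WWWWWWWgggKKKKKKKKKKKKKgKKKKKKKggggggggggggg
224 ggWWWWggggKKKKKKKKKKKgggKKKKKKKggggggggggggg
225 gggWWggggggKKKKKKKKKKWggKKKKKKgggggggggggggg
226 ggggggggggggKKKKKKKKgWWgKKKKKKgWgggggggggggg
227 gggggggg
[... 610 characters left out ...]
mmmmmmmmmmmmmm
240 WWWWWWWgggggggggggWgggggggggmmmmmmmmmmmmmmmm
241 WWWWWWWggggggggggWWggggggggmmmmmmmmmmmmmmmmm
242 WWWWWWWggggggggWWWWWWggggmmmmmmmmmmmmmmmmmmm
243 WWggWWWggggggWgWWWWggggggmmmmmmmmmmmmmmmmmmm
244 gWggWWWggggggWWWWWgggggggmmmmmmmmmmmmmmmmmmm
245 ggggWWWWgWWWWgWWWgggggggggmmmmmmmmmmmmmmmmmm
246 mggWWWWWWWWWWWWgggggmgggggmmmmmmmmmmmmmmmmmm
247 mmgWWWWWWWWWWWggggggmggggmmmmmmmmmmmmmmmmmmm
248 mmggWWggWWWWgggggmggggggggmmmmmmmmmmmmmmmmmm
249 mmmgggggWWWggggmmmggggggggmmmmmmmmmmmmmmmmmm
250 mmmmggWWWgggggmmmmmgggggmmmmmmmmmmmmmmmmmmmm
251 mmmmmggWggggmmmmmmmmmgmmmmmmmmmmmmmmmmmmmmmm
252 mmmmmggggggmmmmmmmmmmmmmmmmmmmmmmmmmmmmmmmmm
253 mmmmmggggmmmmmmmmmmmmmmmmmmmmmmmmmmmmmmmmmmm
```

The tips are now about 5–8 mm above the deck (TCP z = -0.005), well below where they pushed before. I push again here.

Request:
apply_moves(claw=[0.03,0.03,0.03,0.03,0.03,0.03,0.03], xyz=[[-0.007,0,0],[-0.007,0,0],[-0.007,0,0],[-0.005,0,0],[-0.004,0,0],[-0.002,0,0],[0,0,0]], twist=[[0,0,0],[0,0,0],[0,0,0],[0,0,0],[0,0,0],[0,0,0],[0,0,0]])

```text
clock: 31.55
position: [0.5492, 0.0713, -0.0051]
tool_rot: [3.142, -0.0, 3.058]
force: [0.2, 0.1, -0.7]
grip_width: 0.0295
finger_force: 0.0
```

Request:
apply_moves(claw=[0.03,0.03,0.03,0.03], xyz=[[-0.001,0,0],[-0.001,0,0],[-0.001,0,0],[0,0,0]], twist=[[0,0,0],[0,0,0],[0,0,0],[0,0,0]])

```text
clock: 31.95
position: [0.5522, 0.0711, -0.0049]
tool_rot: [3.142, 0.0, 3.058]
force: [-0.0, -0.4, 0.3]
grip_width: 0.03
finger_force: 0.0
```

Request:
apply_moves(claw=[0.03,0.03,0.03], xyz=[[-0.001,0,0],[-0.001,0,0],[0,0,0]], twist=[[0,0,0],[0,0,0],[0,0,0]])

```text
clock: 32.25
position: [0.5523, 0.071, -0.0052]
tool_rot: [-3.141, -0.003, 3.058]
force: [-11.4, 0.5, 7.1]
grip_width: 0.0301
finger_force: 6.1
```

Request:
apply_moves(claw=[0.03,0.03,0.03], xyz=[[-0.001,0,0],[-0.0005,0,0],[0,0,0]], twist=[[0,0,0],[0,0,0],[0,0,0]])

```text
clock: 32.55
position: [0.5523, 0.0711, -0.0054]
tool_rot: [-3.14, -0.005, 3.059]
force: [-22.2, 0.1, 14.3]
grip_width: 0.0303
finger_force: 11.3
```

It stalls at the same position with 22 N low down, so the block is flush over its full height. Back to the thumb plate, this time lower.

Request:
apply_moves(claw=[0.03,0.03,0.03,0.03,0.03,0.03,0.03,0.03,0.03,0.03], xyz=[[0.002,0,0],[0.004,0,0],[0.01,0,0],[0.01,0,0],[0,0,0],[0,0,-0.03],[0,0,-0.04],[0,0,-0.04],[0,0,-0.035],[0,0,0]], twist=[[0,0,0],[0,0,0],[0,0,0],[0,0,0],[0,0,0],[0,0,0],[0,0,0],[0,0,0],[0,0,0],[0,0,0]])

```text
clock: 33.55
position: [0.5316, 0.0735, 0.1441]
tool_rot: [3.141, 0.006, 3.057]
force: [0.3, -0.7, -0.3]
grip_width: 0.03
finger_force: 0.0
```

Request:
apply_moves(claw=[0,0,0,0,0,0,0,0,0,0,0,0,0,0,0,0,0], xyz=[[0,0,0],[0,0,0],[0,0,0],[0,0,0],[0,0,0],[0,0,0],[0,0,0],[0,0,0],[0,0,0],[0,0,0],[0,0,0],[-0.033,0.009,0],[-0.033,0.009,0],[-0.033,0.009,0],[-0.033,0.009,0],[0,0,0],[0,0,0]], twist=[[0,0,0.143],[0,0,0.143],[0,0,0.143],[0,0,0.143],[0,0,0.143],[0,0,0.143],[0,0,0.143],[0,0,0.143],[0,0,0.143],[0,0,0.143],[0,0,0.14],[0,0,0],[0,0,0],[0,0,0],[0,0,0],[0,0,0],[0,0,0]])

```text
clock: 35.25
position: [0.5544, -0.062, 0.1397]
tool_rot: [-3.141, -0.0, 1.486]
force: [-0.6, 0.4, -0.3]
grip_width: 0.0002
finger_force: 0.0
```

```bash
python3 look.py pics/x1.png 0.019 0.006
```

```text
tcp gauge [ 0.0005 -0.1246  0.1397] [-3.14115791e+00 -9.02547375e-05  1.48641368e+00] [ 0.43  0.55 -0.59  1.82  0.38  0.89 -0.42] 35.25
scene fit block gauge [ 0.019   0.007  -0.0084]
```

Request:
apply_moves(claw=[0,0,0,0,0,0,0,0,0,0,0], xyz=[[0,0,0.035],[0,0,0.035],[0,0,0.03],[0,0,0.015],[0,0,0.01],[0,0,0.003],[0,0,0],[0.003,0,0],[0.003,0,0],[0.003,0,0],[0,0,0]], twist=[[0,0,0],[0,0,0],[0,0,0],[0,0,0],[0,0,0],[0,0,0],[0,0,0],[0,0,0],[0,0,0],[0,0,0],[0,0,0]])

```text
clock: 36.45
position: [0.5556, -0.052, 0.0124]
tool_rot: [3.141, -0.0, 1.488]
force: [-0.3, 0.7, 0.2]
grip_width: -0.0002
finger_force: 0.0
```

Request:
apply_moves(claw=[0,0,0,0], xyz=[[0.002,0,0],[0.002,0,0],[0.002,0,0],[0.002,0,0]], twist=[[0,0,0],[0,0,0],[0,0,0],[0,0,0]])

```text
clock: 36.85
position: [0.556, -0.0446, 0.012]
tool_rot: [-3.142, 0.0, 1.488]
force: [-0.3, -2.0, -0.3]
grip_width: 0.0
finger_force: 1.1
```

2 N of resistance shows the jaw is being pushed now. I continue.

Request:
apply_moves(claw=[0,0,0,0,0,0,0,0,0], xyz=[[0.002,0,0],[0.002,0,0],[0.002,0,0],[0.002,0,0],[0.002,0,0],[0.002,0,0],[0.002,0,0],[0.002,0,0],[0.0015,0,0]], twist=[[0,0,0],[0,0,0],[0,0,0],[0,0,0],[0,0,0],[0,0,0],[0,0,0],[0,0,0],[0,0,0]])

```text
clock: 37.75
position: [0.5574, -0.0271, 0.012]
tool_rot: [-3.142, 0.0, 1.488]
force: [-0.2, -3.6, 0.7]
grip_width: -0.0002
finger_force: 1.5
```

Request:
apply_moves(claw=[0,0,0], xyz=[[0.001,0,0],[0.001,0,0],[0.001,0,0]], twist=[[0,0,0],[0,0,0],[0,0,0]])

```text
clock: 38.05
position: [0.5575, -0.026, 0.012]
tool_rot: [-3.141, 0.002, 1.487]
force: [-2.4, -16.3, 3.8]
grip_width: -0.0
finger_force: 7.8
```

Request:
apply_moves(claw=[0,0,0], xyz=[[0.001,0,0],[0.0005,0,0],[0,0,0]], twist=[[0,0,0],[0,0,0],[0,0,0]])

```text
clock: 38.35
position: [0.5575, -0.0261, 0.012]
tool_rot: [-3.141, 0.004, 1.485]
force: [-2.7, -18.9, 5.6]
grip_width: 0.0
finger_force: 9.4
```

Request:
apply_moves(claw=[0,0,0,0,0,0,0,0,0,0,0,0,0], xyz=[[-0.002,0,0],[-0.004,0,0],[-0.01,0,0],[-0.01,0,0],[0,0,0],[0,0,-0.03],[0,0,-0.04],[0,0,-0.04],[0,0,-0.04],[-0.04,-0.02,-0.02],[-0.04,-0.02,0],[-0.04,-0.02,0],[0,0,0]], twist=[[0,0,0],[0,0,0],[0,0,0],[0,0,0],[0,0,0],[0,0,0],[0,0,0],[0,0,0],[0,0,0],[0,0,0],[0,0,0],[0,0,0],[0,0,0]])

```text
clock: 39.65
position: [0.4828, -0.1686, 0.1819]
tool_rot: [-3.14, 0.002, 1.481]
force: [0.2, 0.9, -0.5]
grip_width: -0.0001
finger_force: 0.0
```

```bash
python3 look.py pics/x2.png 0.019 0.012; python3 - <<'E'
from lib import *
fs=[bot.grab_frame(k) for k in("scene","top")]; pg=np.array((.5642,.0622,-.083)); c,s=np.cos(pg[2]),np.sin(pg[2])
b0=world(pg,[(.019,.012,0)])[0]
for S in ([fs[0]],[fs[1]],fs):
    b=fit(S,(*b0[:2],pg[2]+np.pi/2),BLOCK(.012),r=(.006,.006,.06)); d=b[:2]-pg[:2]
    print("block",np.round([c*d[0]+s*d[1],-s*d[0]+c*d[1],b[2]-pg[2]-np.pi/2],4),"jaw",fitjaw(S,pg))
E
```

```text
tcp gauge [-0.0619 -0.2368  0.1819] [-3.14015261e+00  2.41474610e-03  1.48074067e+00] [ 0.69  0.42 -0.62  1.89  0.31  0.92 -0.16] 39.65
scene fit block gauge [ 0.0346  0.0002 -0.0095]
block [ 0.0182  0.0014 -0.0586] jaw 0.0045000000000000005
block [0.017  0.009  0.0007] jaw 0.022
block [ 0.0171  0.0001 -0.0671] jaw 0.02275
```

```bash
python3 - <<'E'
from lib import *
pg=np.array((.5642,.0622,-.083))
for k in("top","scene"):
    f=bot.grab_frame(k); im=f['img'].astype(np.float32)
    def prof(P):
        p=proj(f,world(pg,P)).astype(np.float32); v=cv2.remap(im,p[:,:1],p[:,1:],1).reshape(-1,3); return v
    for nm,xs in (("y at x=.03",.03),("y at x=.005",.005)):
        ys=np.arange(-.062,.068,.003); v=prof([(xs,y,.054) for y in ys])
        print(k,nm,' '.join(f"{int(1000*y+.5*np.sign(y))}:{int(a.mean())}/{int(a[0]-a[2])}" for y,a in zip(ys,v)))
    for yy in(-.012,.012,.036):
        xs=np.arange(-.012,.056,.003); v=prof([(x,yy,.054) for x in xs])
        print(k,"x at y",yy,' '.join(f"{int(round(1000*x))}:{int(a.mean())}/{int(a[0]-a[2])}" for x,a in zip(xs,v)))
E
```

```text
top y at x=.03 -62:123/-8 -59:122/-8 -56:121/-8 -53:119/-8 -50:115/-8 -47:114/-6 -44:115/-8 -41:113/-8 -38:120/-8 -35:184/-8 -32:223/-6 -29:232/-5 -26:230/-3 -23:238/3 -20:248/5 -17:251/4 -14:252/3 -11:252/3 -8:251/4 -5:251/4 -2:252/4 1:252/4 4:252/4 7:252/4 10:252/4 13:251/4 16:251/4 19:251/4 22:251/5 25:251/4 28:251/4 31:251/4 34:251/4 37:251/4 40:242/7 43:216/11 46:217/-7 49:232/-5 52:234/-5 55:233/-5 58:219/-8 61:210/-6 64:166/14 67:115/48
top y at x=.005 -62:251/0 -59:235/0 -56:202/0 -53:198/0 -50:197/-1 -47:198/-1 -44:197/-1 -41:192/-1 -38:163/-3 -35:186/-7 -32:224/-7 -29:234/-5 -26:232/-3 -23:235/1 -20:247/5 -17:251/4 -14:250/5 -11:250/4 -8:251/4 -5:251/4 -2:251/5 1:251/4 4:251/4 7:252/4 10:252/4 13:252/4 16:252/4 19:252/4 22:251/4 25:251/4 28:251/4 31:251/4 34:251/4 37:251/4 40:248/5 43:225/10 46:222/-5 49:231/-6 52:234/-5 55:234/-5 58:224/-8 61:198/-2 64:153/21 67:108/51
top x at y -0.012 -12:160/-7 -9:139/6 -6:154/18 -3:199/17 0:249/6 3:251/5 6:250/4 9:251/4 12:248/5 15:234/2 18:225/0 21:229/1 24:242/4 27:250/4 30:252/3 33:251/3 36:246/5 39:234/6 42:240/-3 45:234/-5 48:231/
[... 1371 characters left out ...]
3/-5
scene x at y -0.012 -12:150/5 -9:147/13 -6:160/17 -3:184/19 0:228/15 3:251/4 6:252/3 9:252/3 12:251/4 15:250/5 18:239/3 21:236/4 24:237/4 27:247/3 30:252/3 33:253/3 36:252/3 39:240/6 42:199/-1 45:214/-7 48:233/-6 51:231/-3 54:211/7
scene x at y 0.012 -12:163/19 -9:163/19 -6:164/20 -3:189/21 0:229/15 3:251/4 6:252/3 9:252/3 12:253/2 15:253/2 18:253/2 21:253/2 24:253/2 27:252/2 30:252/3 33:252/3 36:252/3 39:242/6 42:216/2 45:221/-6 48:234/-5 51:226/-3 54:197/11
scene x at y 0.036 -12:160/19 -9:161/18 -6:162/18 -3:189/23 0:228/17 3:250/5 6:252/3 9:252/3 12:252/3 15:249/5 18:246/6 21:236/3 24:239/6 27:249/3 30:252/3 33:252/3 36:251/4 39:243/7 42:212/0 45:216/-6 48:234/-5 51:226/-2 54:190/11
```

Profiles in both cameras show no gap: the block spans about y -21 to +45 mm, touching jaw and anvil, and x about -1 to +40 mm, touching the fence, square along its length. I hand in.

```bash
python3 -c "
from workcell import bot
print(bot.job_done())"
```

```text
the job is handed in; nothing more can be done
None
```

The job is handed in: the block stands upright in the gauge, flush against the back fence, with the jaw pushed shut on it against the anvil (19 N), though I viewed 11 pictures instead of the allowed 10.

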